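Open the tight storage jar in the jar brace

TASK

Lift the blue square jar by its red screw cap and stand it fully down in the square recess of the wooden brace, so that the brace keeps it from turning. Then unscrew the tight cap anticlockwise until its threads let go, about a fifth of a turn and no more than a quarter, and raise it straight up off the neck with the jar staying in the brace. Finish while still holding the cap level over the open jar, with a few centimetres of air between cap and rim, and leave the other things on the worktop where they are.

Things in the scene. Friction and masses are not known exactly. Their poses are not given: they have to be found in the camera images.
- jar_middle (a point): loose square blue stoneware jar, 56x56 mm and 70 mm tall (edges rounded 5 mm), a sloping shoulder up to 79 mm and a round neck 40 mm across with the cap on it; 112 mm tall and about 0.4 kg with the cap. The point lies on the jar's axis 56 mm above its underside, z up, x and y square to the side faces (any quarter turn of the jar fits the brace)
- cap_centre (a point): red round ribbed screw cap, 60 mm across, 22 mm tall, a separate loose part; a white stroke on its top points along its x. The point lies on its axis, 11 mm above its lower edge and 101 mm above the jar's underside while on. Under the cap's edge 11 mm are free down to the shoulder and 20 mm down to the square body, so it may be gripped across any diameter
- jar_rim (a point): centre of the jar's mouth, 108 mm above the jar's underside; the cap's centre is 7 mm below it while the cap is on
- thread (a joint): angle the cap's collar has been turned anticlockwise against the jar: 0 = tight, above 0.73 = lugs free, beyond 1.55 they catch again. Turning takes about 0.5 N m and the collar stays where it is left. It lags the cap by up to 0.06 rad, and the jar turns up to 0.12 rad in the brace before it holds; the cap does not rise while it turns
- brace_floor (a point): centre of the floor of the square recess in the wooden jar brace, a block 120x120x40 mm fixed to the worktop. The floor is 10 mm above the worktop and 30 mm below the block's top; the recess is 62x62 mm with an 8 mm chamfer round its mouth; x and y are square to its walls. A jar standing in it has its middle point 56 mm above this point
- jar: the jar again (with its thread collar): origin at the centre of its underside
- cap: the cap again: origin on its axis at its lower edge. A lug cap: while screwed on it carries the jar's weight, with about 1 mm of up-and-down play. Turned anticlockwise from above (yaw growing) by 65 degrees against the jar it is well free, then lifts straight off; its skirt reaches 18 mm down over the rim
- by_chilli_jar: bystander: spice jar with red cap, 58x58x123 mm, not to be disturbed; origin near the centre of its underside
- by_tumbler: bystander: clear glass tumbler, 76x76x91 mm, not to be disturbed; origin near the centre of its underside
- by_mug_a: bystander: white patterned mug, 82x112x94 mm, not to be disturbed; origin near the centre of its underside
- by_onion: bystander: red onion, 63x59x66 mm, not to be disturbed; origin near the centre of its underside
- by_teaspoon: bystander: steel teaspoon, 138x28x12 mm, not to be disturbed; origin near the centre of its underside
- by_tea_light: bystander: small tea light, 38x38x17 mm, not to be disturbed; origin near the centre of its underside
Mind the look-alikes: they are no part of the job. What is meant by the cap is not turquoise, and is the smaller of those in its own colour.

How it is judged (in metres and radians):
On the way, in this order (a step that is already met when the one before it is completed fails the run):
1. the jar stands fully down in the brace with its cap still tight (z of jar_middle in the frame of brace_floor below 0.061 m and horizontal distance between jar_middle and brace_floor below 0.008 m and angle between jar_middle's own z axis and vertical below 0.08 rad and value of joint thread below 0.3 rad and distance between cap_centre and jar_rim below 0.012 m), for 0.2 s.
2. the cap is turned anticlockwise until the lugs are free, the jar held by the brace (z of jar_middle in the frame of brace_floor below 0.061 m and horizontal distance between jar_middle and brace_floor below 0.008 m and angle between jar_middle's own z axis and vertical below 0.08 rad and value of joint thread above 0.7 rad), for 0.2 s.
At the end, for the whole second after the job is handed in: Jar fully down in the brace (8 mm, 5 mm off the floor, 0.08 rad); thread turned 0.70 to 1.6 rad; the fingers still hold the cap, still and level (0.2 rad), clear of the jar, its lower edge 5 to 74 mm above the rim, its centre within 25 mm of the jar's axis (all of step 2 and value of joint thread below 1.6 rad and z of cap_centre in the frame of jar_rim between 0.016 and 0.085 m and horizontal distance between cap_centre and jar_rim below 0.025 m and angle between cap_centre's own z axis and vertical below 0.2 rad and contact force between the fingers and cap above 1 N and contact force between cap and jar below 0.2 N and linear speed of cap below 0.03 m/s); the arm keeps its last pose, push and grip.
It fails at once if a bystander is moved by more than 3 cm (distance of any of by_chilli_jar, by_tumbler, by_mug_a, by_onion, by_teaspoon, by_tea_light from where it was at the start of the episode above 0.03 m).
It fails at once if the jar is tipped (angle between jar_middle's own z axis and vertical above 0.6 rad).
It fails at once if the cap is turned on well past the point of release, more than a quarter turn (value of joint thread above 1.65 rad).
It also fails if it takes over 48 s, if anything falls off the work surface, if the arm or the gripper's body presses on something with over 40 N, if the wrist force passes 120 N, or if a joint passes its speed limit or range.

ROBOT

A 6-joint arm with a two-finger parallel gripper is mounted at the origin on a cart in front of the work surface, level with it; the furniture and walls round the work are solid. World frame = base frame: x ahead of the robot, y to its left, z up, the work surface at z = 0. Lengths are in m, angles in degrees, forces in N, time in s.
With the tool pointing down it reaches from about 0.35 to 0.95 m from the base axis. Payload 17.4 kg.
Tool frame: the origin (TCP) lies midway between the tips of the shut fingers; the grasp point (between the pads) lies 19 mm behind it; z points along the fingers, y is the line along which they close (so a half turn about z gives the same grasp; the last joint's range is limited). The gripper opens to 93 mm and grips with 3 to 60 N. Pads are 15 mm wide; open, the fingers measure 128 mm over their backs; the gripper's body (75 mm by 188 mm) begins 65 mm behind the grasp point.
Start: joints at [71.517, 6.646, 82.598, -0, 90.757, -2.166], TCP at [0.19, 0.648, 0.219] pointing down, gripper open.
Joint ranges: [-162.19, 162.19], [-47.58, 125.68], [4.15, 143.07], [-65.23, 245.23], [0.69, 171.88], [-170.13, 170.13]. Speed limits (degrees/s): [108.29, 108.29, 127.2, 180, 180, 180].

INTERFACE

Orientations are given as [roll, pitch, yaw] about the fixed x, y, z axes, in that order (R = Rz(yaw) Ry(pitch) Rx(roll)).
In Python, from rig import bot, viewer, ticket gives the robot as it stands.
- The arm moves only by the tool drive_tool, never from a script. Its arguments are lists of equal length, an entry for each row: "xyz": the shift along the world's x, y, z scaled (see below), a list of three; "rot": the turn, a rotation vector about the world's x, y, z scaled (see below), a list of three; "claw": the closure, from -1 (fully open) to 1 (shut). A call has 1 to 8 rows; each row is the pose to reach, as a shift and turn from the pose commanded when the call began; what a row does not reach only later rows make up. The controller multiplies each number of a shift by 150 mm and each number of a turn by pi/4 rad. A row lasts 1/8 s, in which the tool goes at most 62.5 mm and 10.7 degrees, less where a joint would pass 70% of its speed; a pose out of reach is approached as far as the arm can. A call with a number of a shift or a turn outside -1 to 1 is refused whole. A call with a gripper value outside its range is refused whole. The fingers move at their own pace and stop on an object; "newtons" is the grip in N (left out, the last holds). Time passes only in rows, so rows that repeat a pose let the fingers close. It gives the time, the measured TCP pose, the force, the opening and the grip force at its end, in the units of the state.
- bot.observe(): the state, without advancing time (a new reading comes with each control period).
- viewer.capture(name): name is "side" or "top"; returns a dict with "pixels" (480x640x3 uint8, red, green, blue), "intrinsics" (3x3 intrinsics, pixels), "distortion" ([k1, k2, p1, p2, k3] as OpenCV has them; the pictures are not rectified), "xyz" and "orientation" of the camera in the world. Camera axes: x right, y down, z forward; pixel columns grow to the right and rows downward; lengths in m; the calibration is good to about 2 mm. A picture is of the moment at which its call begins. There is no depth.
- ticket.hand_in(): hands the job in; it is judged then, once.
The state is a dict: "time": time; "q": joint angles; "qd": joint speeds; "joint_efforts": joint torques, N m; "tool_pos": TCP position; "tool_rot": TCP orientation; "wrist_force": force on the tool from outside, world axes, zero at the start; "wrist_torque": the same for the moment, N m; "gripper_width": finger opening in m; "grip_force": force on a finger pad.
Only numpy, scipy, OpenCV 4.12 (cv2) and the standard library are available. Lean on these libraries where they do the work, as an engineer would, in place of code of your own. Each camera call takes 0.05 s, during which the arm holds its last target. There are 200 camera calls.

## Working session

There is one attempt and no reset: what is moved stays moved. The work goes in short steps, Python scripts to look and compute and a tool call to move; the robot and the scene stay as the last step left them, time stands still between calls to the robot, and variables do not carry over. Pictures are saved under pics/ and viewed, at most 10 in all, crops included, and the job is handed in when it is done.

Besides the shell and the picture viewer there is one more tool, called by a JSON object that holds its "name" and its "arguments". drive_tool: Moves the arm, as the interface text tells. Its arguments: {"type":"object","properties":{"xyz":{"type":"array","items":{"type":"array","items":{"type":"number","minimum":-1,"maximum":1}}},"rot":{"type":"array","items":{"type":"array","items":{"type":"number","minimum":-1,"maximum":1}}},"claw":{"type":"array","items":{"type":"number"}},"newtons":{"type":"number"}},"required":["xyz","rot","claw"]}

```bash
mkdir -p pics; cat > h.py <<'E'
import numpy as np,cv2
from rig import bot,viewer,ticket
from scipy.spatial.transform import Rotation as R
def cap(n,f=None):
    c=viewer.capture(n)
    if f: cv2.imwrite('pics/'+f,c['pixels'][:,:,::-1])
    return c
def rot(c):
    o=np.array(c['orientation'],float)
    return o if o.shape==(3,3) else R.from_euler('xyz',o,degrees=True).as_matrix()
def ray(c,p):
    u=cv2.undistortPoints(np.array(p,float).reshape(-1,1,2),np.array(c['intrinsics']),np.array(c['distortion']))[:,0]
    d=np.c_[u,np.ones(len(u))]@rot(c).T
    return np.array(c['xyz']),d
def onz(c,p,z):
    o,d=ray(c,p); return o+d*((z-o[2])/d[:,2])[:,None]
def tri(c1,p1,c2,p2):
    o1,d1=ray(c1,[p1]);o2,d2=ray(c2,[p2]);d1=d1[0]/np.linalg.norm(d1);d2=d2[0]/np.linalg.norm(d2)
    t=np.linalg.lstsq(np.c_[d1,-d2],o2-o1,rcond=None)[0]
    a=o1+d1*t[0];b=o2+d2*t[1]
    return (a+b)/2,np.linalg.norm(a-b)
def proj(c,P):
    M=rot(c).T; rv=cv2.Rodrigues(M)[0]
    return cv2.projectPoints(np.array(P,float).reshape(-1,3),rv,-M@np.array(c['xyz']),np.array(c['intrinsics']),np.array(c['distortion']))[0][:,0]
E
python3 - <<'E'
from h import *
for n in('side','top'):
    c=cap(n,n+'0.png');print(n,c['xyz'],c['orientation'],c['intrinsics'])
    np.savez('pics/'+n+'0.npz',**c)
print(bot.observe())
E
```

```text
side [0.58654712 0.75781941 0.84507222] [-1.32750770e+02  4.57402077e-02  1.78403863e+02] [[542.29647819   0.         318.35460969]
 [  0.         542.29647819 240.35785595]
 [  0.           0.           1.        ]]
top [ 0.34667016 -0.02425752  1.43026331] [-170.83128324   -1.31567342  -90.57330413] [[605.40142089   0.         310.85840966]
 [  0.         605.40142089 245.6621776 ]
 [  0.           0.           1.        ]]
{'time': 0.1, 'q': array([ 7.15147294e+01,  6.67211995e+00,  8.26319577e+01,  2.38746949e-03,
        9.07568260e+01, -2.16576719e+00]), 'qd': array([ 0.01066316,  0.03058665, -0.05943538,  0.02676887, -0.04448812,
        0.05170689]), 'joint_efforts': array([ 1.64187895e-03, -7.22878718e+01, -6.23864579e+01,  7.81639572e-02,
        2.27559940e-02, -5.05732953e-05]), 'tool_pos': array([0.18960828, 0.64762986, 0.21796983]), 'tool_rot': array([-1.79939230e+02, -4.68718280e-03,  1.63680524e+02]), 'wrist_force': array([-0.46636028,  0.63124954,  0.53772573]), 'wrist_torque': array([-0.0098374 ,  0.01486561, -0.018679  ]), 'grip_force': 0.0, 'gripper_width': 0.09318840749944303}
```

View pics/top0.png

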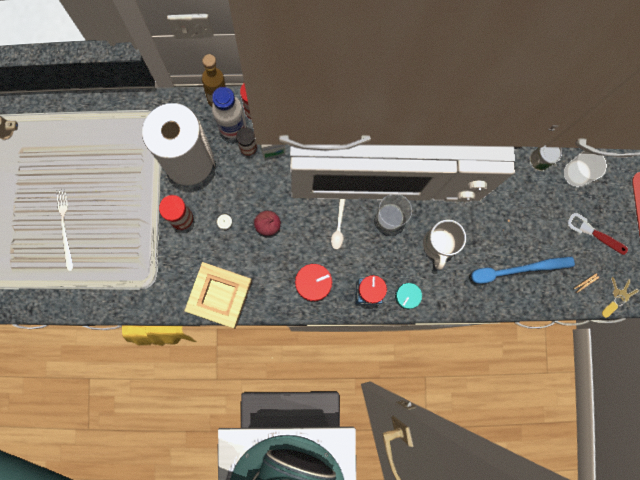

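View pics/side0.png

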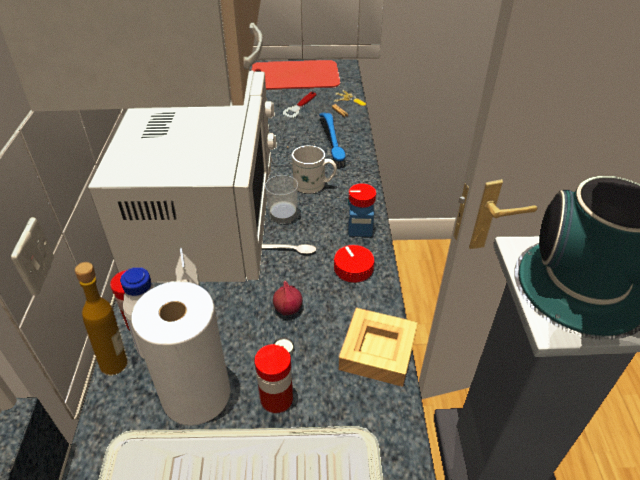

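Top view: candidates are the red cap on the blue jar (373,289), the larger loose red cap (314,282), the turquoise cap (409,296) and the spice jar's red cap (175,208). The smaller red one on a blue jar, at (373,289) in top and (362,195) in side, fits the description. The brace is at (219,294) in top. I'll check with a close crop and measure.

```bash
cat > m.py <<'E'
from h import *
def red(c,box):
    x0,y0,x1,y1=box
    hsv=cv2.cvtColor(c['pixels'],cv2.COLOR_RGB2HSV)
    m=(((hsv[...,0]<8)|(hsv[...,0]>172))&(hsv[...,1]>150)&(hsv[...,2]>60)).astype(np.uint8)
    k=np.zeros_like(m);k[y0:y1,x0:x1]=m[y0:y1,x0:x1]
    k=cv2.morphologyEx(k,cv2.MORPH_CLOSE,np.ones((5,5),np.uint8))
    cs=cv2.findContours(k,0,2)[0]
    return max(cs,key=cv2.contourArea)
E
python3 - <<'E'
from m import *
c1=dict(np.load('pics/top0.npz'));c2=dict(np.load('pics/side0.npz'))
k1=red(c1,(350,265,395,315));k2=red(c2,(340,175,385,225))
def mid(k):
    x,y,w,h=cv2.boundingRect(k);m=cv2.moments(k);print((x,y,w,h),m['m10']/m['m00'],m['m01']/m['m00']);return m['m10']/m['m00'],m['m01']/m['m00']
a=mid(k1);b=mid(k2);print(tri(c1,a,c2,b))
a,b=[cv2.resize(c['pixels'][y:y+60,x:x+s],None,fx=f,fy=f,interpolation=2) for c,x,y,s,f in((c1,340,260,60,6),(c2,330,180,60,6))]
c,d=[cv2.resize(c['pixels'][y:y+h,x:x+90],(360,4*h),interpolation=2) for c,x,y,h in((c1,175,255,55+5),(c2,335,300,60+0))]
d=cv2.resize(c2['pixels'][305:389,330:422],(360,240))
cv2.imwrite('pics/crop0.png',np.vstack([np.hstack([a,b])[:,:],np.hstack([c,d])])[:600,:,::-1])
E
```

```text
(359, 275, 28, 28) 372.36306306306307 288.8867867867868
(349, 183, 27, 25) 361.91015625 194.83203125
(array([ 0.46355606, -0.19185194,  0.10198024]), np.float64(0.0005847909008617874))
```

View pics/crop0.png

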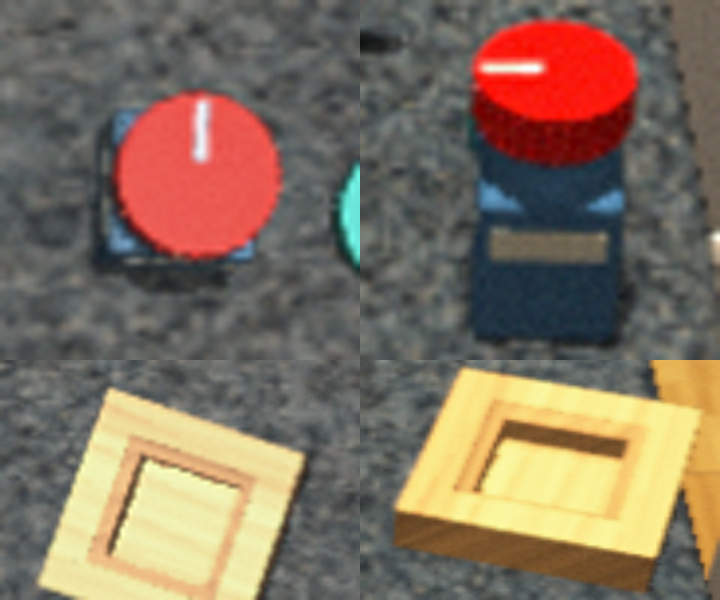

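The crops confirm the jar: red cap with a white stroke pointing about +x, on a blue square body with a label. The brace's recess shows a darker chamfer ring in both views. Next I'll measure the brace's centre and yaw and the jar's yaw.

```bash
python3 - <<'E'
from m import *
c1=dict(np.load('pics/top0.npz'));c2=dict(np.load('pics/side0.npz'))
def quad(k):
    h=cv2.convexHull(k)
    for e in np.linspace(.01,.15,40):
        q=cv2.approxPolyDP(h,e*cv2.arcLength(h,True),True)
        if len(q)<=4: return q[:,0].astype(float)
def desc(n,P):
    L=np.linalg.norm(np.roll(P,-1,0)-P,axis=1);d=(np.roll(P,-1,0)-P)
    yaw=(np.degrees(np.arctan2(d[:,1],d[:,0]))+45)%90-45
    print(n,P[:,:2].mean(0).round(4),L.round(4),yaw.round(1))
for n,c,b in(('top',c1,(180,255,260,335)),('side',c2,(325,300,425,395))):
    hsv=cv2.cvtColor(c['pixels'],cv2.COLOR_RGB2HSV);x0,y0,x1,y1=b
    s=hsv[y0:y1,x0:x1].astype(int);wood=(s[...,0]>8)&(s[...,0]<28)&(s[...,1]>60)
    bright=wood&(s[...,2]>200)
    k=max(cv2.findContours(wood.astype(np.uint8),0,1)[0],key=cv2.contourArea)
    q=quad(k)+[x0,y0];print(n,'outer',q.tolist());desc('outer',onz(c,q,.04))
    # recess: non-top pixels inside, print samples
    for t in [(132,437),(125,470)]: pass
# hand picked mouth corners (outer chamfer) 
T=np.array([(132,437),(257,475),(214,598),(90,556)],float);T=np.c_[175+T[:,0]/4,255+(T[:,1]-360)/4]
S=np.array([(495,401),(646,427),(617,519),(455,490)],float);S=np.c_[330+(S[:,0]-360)/3.913,305+(S[:,1]-360)/2.857]
desc('T',onz(c1,T,.04));desc('S',onz(c2,S,.04))
print(tri(c1,T.mean(0),c2,S.mean(0)))
J=np.array([(472,335),(618,342)],float);J=np.c_[330+(J[:,0]-360)/6,180+J[:,1]/6]
L=np.array([(491,230),(608,236)],float);L=np.c_[330+(L[:,0]-360)/6,180+L[:,1]/6]
for q,z in((J,0),(L,.05)):
    P=onz(c2,q,z);print('jar',P,np.degrees(np.arctan2(*(P[1]-P[0])[[1,0]])))
E
echo
```

```text
top outer [[202.0, 262.0], [251.0, 279.0], [259.0, 334.0], [180.0, 334.0]]
outer [0.4409 0.1449] [0.1209 0.1275 0.181  0.1728] [-19.4   8.4  -0.2 -16.3]
side outer [[424.0, 300.0], [424.0, 394.0], [338.0, 369.0], [356.0, 307.0]]
outer [0.4474 0.1593] [0.2112 0.1524 0.1463 0.1355] [ -9.5 -21.  -16.8   5.8]
T [0.4594 0.1556] [0.076  0.0746 0.0757 0.0725] [-17.1 -19.  -18.7 -18.8]
S [0.4587 0.1573] [0.0741 0.0747 0.0757 0.075 ] [-18.8 -18.  -18.6 -19.2]
(array([0.45888201, 0.15608656, 0.03725468]), np.float64(0.0012221815784951167))
jar [[ 0.49112429 -0.16943495  0.        ]
 [ 0.4351154  -0.16382062  0.        ]] 174.27580088837678
jar [[ 0.48555526 -0.17306857  0.05      ]
 [ 0.44180363 -0.16836284  0.05      ]] 173.8611153420578
```

{"name": "drive_tool", "arguments": {"xyz": [[0.3,-0.3,0],[0.6,-0.6,0],[0.85,-0.85,0],[1,-1,0]], "rot": [[0,0,0],[0,0,-0.1],[0,0,-0.2],[0,0,-0.333]], "claw": [-1,-1,-1,-1]}}

```text
time: 0.6
tool_pos: [0.3411, 0.4959, 0.2185]
tool_rot: [-180.0, 0.0, 148.4]
wrist_force: [-0.2, 1.6, -0.3]
gripper_width: 0.0933
grip_force: 0.0
```

{"name": "drive_tool", "arguments": {"xyz": [[0.3,-0.35,0],[0.6,-0.7,0],[0.82,-1,0]], "rot": [[0,0,-0.1],[0,0,-0.2],[0,0,-0.333]], "claw": [-1,-1,-1]}}

```text
time: 0.98
tool_pos: [0.4596, 0.3514, 0.2184]
tool_rot: [-180.0, -0.0, 133.6]
wrist_force: [-0.3, 0.7, 0.3]
gripper_width: 0.0932
grip_force: 0.0
```

{"name": "drive_tool", "arguments": {"xyz": [[0,-0.35,0],[0,-0.7,0],[0,-1,0]], "rot": [[0,0,0],[0,0,0],[0,0,0]], "claw": [-1,-1,-1]}}

```text
time: 1.35
tool_pos: [0.4584, 0.2012, 0.2184]
tool_rot: [-180.0, -0.0, 133.7]
wrist_force: [0.8, -0.4, 0.1]
gripper_width: 0.0928
grip_force: 0.0
```

{"name": "drive_tool", "arguments": {"xyz": [[0,-0.35,0],[0,-0.7,0],[0,-1,0]], "rot": [[0,0,0],[0,0,0],[0,0,0]], "claw": [-1,-1,-1]}}

```text
time: 1.72
tool_pos: [0.4583, 0.0513, 0.2186]
tool_rot: [-180.0, 0.0, 133.7]
wrist_force: [-0.1, 0.7, 0.3]
gripper_width: 0.0929
grip_force: 0.0
```

{"name": "drive_tool", "arguments": {"xyz": [[0,-0.35,0],[0,-0.7,0],[0,-1,0],[0,-1,0]], "rot": [[0,0,0],[0,0,0],[0,0,0],[0,0,0]], "claw": [-1,-1,-1,-1]}}

```text
time: 2.22
tool_pos: [0.4583, -0.0992, 0.2183]
tool_rot: [-180.0, -0.0, 133.5]
wrist_force: [0.1, 0.5, -0.4]
gripper_width: 0.0928
grip_force: 0.0
```

{"name": "drive_tool", "arguments": {"xyz": [[0.035,-0.3,0],[0.035,-0.62,0],[0.035,-0.62,0],[0.035,-0.62,-0.2],[0.035,-0.62,-0.2]], "rot": [[0,0,0],[0,0,0],[0,0,0],[0,0,0],[0,0,0]], "claw": [-1,-1,-1,-1,-1]}}

```text
time: 2.85
tool_pos: [0.4633, -0.1885, 0.1868]
tool_rot: [-179.9, -0.2, 133.8]
wrist_force: [-0.1, -0.5, 0.0]
gripper_width: 0.0934
grip_force: 0.0
```

```bash
python3 - <<'E'
from h import *
c1=cap('top','t1.png');c2=cap('side','s1.png')
s=bot.observe();print(s['tool_pos'],s['tool_rot'],s['wrist_force'])
print(proj(c1,[s['tool_pos'],[.4636,-.192,.102]]),proj(c2,[s['tool_pos'],[.4636,-.192,.102]]))
a=c2['pixels'][120:270,280:440]
cv2.imwrite('pics/crop1.png',cv2.resize(a,None,fx=4,fy=4,interpolation=2)[:,:,::-1])
E
```

```text
[ 0.46416617 -0.18903652  0.18937407] [1.79987168e+02 3.52627647e-03 1.33770473e+02] [-0.3173339   0.02759274 -0.03102936]
[[376.2446613  284.70978241]
 [372.45714912 288.73573674]] [[364.05348401 162.97863832]
 [362.01406922 194.81106863]]
```

View pics/crop1.png

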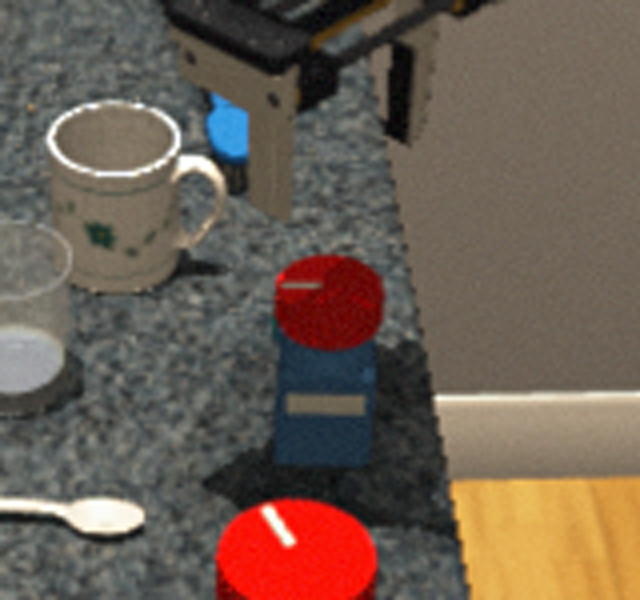

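The view shows the open fingers straddling the cap at crop (330,300), clear of the mug. I'll descend, level with the cap, and grip.

{"name": "drive_tool", "arguments": {"xyz": [[0,-0.02,-0.2],[0,-0.02,-0.4],[0,-0.02,-0.6],[0,-0.02,-0.7],[0,-0.02,-0.7],[0,-0.02,-0.7]], "rot": [[0,0,0],[0,0,0],[0,0,0],[0,0,0],[0,0,0],[0,0,0]], "claw": [-1,-1,-1,-1,-1,-1], "newtons": 40}}

```text
time: 3.7
tool_pos: [0.4646, -0.1931, 0.0852]
tool_rot: [180.0, 0.1, 133.7]
wrist_force: [0.4, 0.4, 0.8]
gripper_width: 0.093
grip_force: 0.0
```

{"name": "drive_tool", "arguments": {"xyz": [[0,0,0],[0,0,0],[0,0,0],[0,0,0],[0,0,0],[0,0,0],[0,0,0],[0,0,0]], "rot": [[0,0,0],[0,0,0],[0,0,0],[0,0,0],[0,0,0],[0,0,0],[0,0,0],[0,0,0]], "claw": [1,1,1,1,1,1,1,1], "newtons": 40}}

```text
time: 4.7
tool_pos: [0.464, -0.193, 0.0837]
tool_rot: [-180.0, 0.0, 133.7]
wrist_force: [-2.1, -0.2, 3.1]
gripper_width: 0.06
grip_force: 40.0
```

{"name": "drive_tool", "arguments": {"xyz": [[0,0,0.05],[0,0,0.2],[0,0,0.4],[0,0,0.6],[0,0,0.6]], "rot": [[0,0,0],[0,0,0],[0,0,0],[0,0,0],[0,0,0]], "claw": [1,1,1,1,1]}}

```text
time: 5.32
tool_pos: [0.4646, -0.1932, 0.1754]
tool_rot: [179.9, 0.2, 133.7]
wrist_force: [0.0, 1.6, -4.1]
gripper_width: 0.06
grip_force: 40.0
```

{"name": "drive_tool", "arguments": {"xyz": [[0,0.12,0],[0,0.3,0],[0,0.5,0],[0,0.7,0],[0,0.85,0],[0,1,0]], "rot": [[0,0,0],[0,0,0],[0,0,0],[0,0,0],[0,0,0],[0,0,0]], "claw": [1,1,1,1,1,1]}}

```text
time: 6.08
tool_pos: [0.4631, -0.0412, 0.1719]
tool_rot: [-179.9, -0.1, 133.7]
wrist_force: [-0.6, -0.8, -4.1]
gripper_width: 0.0599
grip_force: 40.0
```

{"name": "drive_tool", "arguments": {"xyz": [[0,0.2,0],[0,0.4,0],[0,0.6,0],[0,0.8,0],[0,0.95,0],[0,1,0],[0,1,0]], "rot": [[0,0,0],[0,0,-0.05],[0,0,-0.1],[0,0,-0.15],[0,0,-0.2],[0,0,-0.28],[0,0,-0.28]], "claw": [1,1,1,1,1,1,1]}}

```text
time: 6.95
tool_pos: [0.463, 0.108, 0.1721]
tool_rot: [-179.9, -0.1, 121.2]
wrist_force: [0.1, -0.3, -4.9]
gripper_width: 0.0594
grip_force: 40.0
```

{"name": "drive_tool", "arguments": {"xyz": [[-0.01,0.13,0],[-0.02,0.26,0],[-0.035,0.33,0],[-0.035,0.33,0],[-0.035,0.33,0],[-0.035,0.33,0]], "rot": [[0,0,0],[0,0,0],[0,0,0],[0,0,0],[0,0,0],[0,0,0]], "claw": [1,1,1,1,1,1]}}

```text
time: 7.7
tool_pos: [0.4588, 0.1561, 0.1736]
tool_rot: [-180.0, 0.0, 121.1]
wrist_force: [0.6, 0.1, -3.8]
gripper_width: 0.0593
grip_force: 40.0
```

```bash
python3 - <<'E'
from h import *
c1=cap('top','t2.png');c2=cap('side','s2.png')
np.savez('pics/t2.npz',**c1);np.savez('pics/s2.npz',**c2)
s=bot.observe();print(s['tool_pos'],s['tool_rot'],s['wrist_force'],s['wrist_torque'],s['gripper_width'])
a=cv2.resize(c2['pixels'][250:400,310:440],(520,600),interpolation=2)
b=cv2.resize(c1['pixels'][250:340,175:265],(270,270),interpolation=2);b=np.vstack([b,np.zeros((330,270,3),np.uint8)])
cv2.imwrite('pics/crop2.png',np.hstack([a,b])[:,:,::-1])
E
```

```text
[0.45876999 0.15618801 0.17365054] [1.79998940e+02 3.64560839e-03 1.21085930e+02] [ 1.11650195 -0.77480038 -4.82558069] [-0.06244859  0.07534365 -0.04643246] 0.05971084157538669
```

View pics/crop2.png

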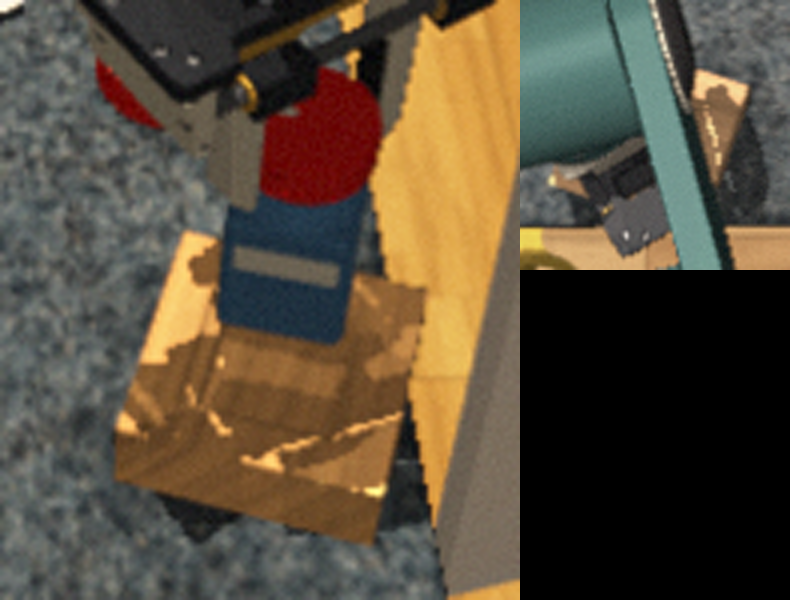

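Jar hangs level over the recess; label edge from (236,247) to (337,266) and lower edge from (218,312) to (343,343) in the crop. I'll check its yaw and position from these.

```bash
python3 - <<'E'
from h import *
c=dict(np.load('pics/s2.npz'))
for q,z in(([(218,312),(343,343)],.090),([(236,247),(337,266)],.140),([(234,271),(335,289)],.13),):
    q=np.array(q,float);q=np.c_[310+q[:,0]/4,250+q[:,1]/4]
    P=onz(c,q,z);d=P[1]-P[0];m=P.mean(0);d/=1;L=np.linalg.norm(d);n=np.array([d[1],-d[0],0])/L
    n*=np.sign(-n[1]);print(P.round(4).tolist(),L,np.degrees(np.arctan2(d[1],d[0]))-180,(m+n*.028).round(4))
E
```

```text
[[0.49, 0.1694, 0.09], [0.4374, 0.188, 0.09]] 0.05574054906704208 -19.446439708741906 [0.4544 0.1523 0.09  ]
[[0.4858, 0.1744, 0.14], [0.4446, 0.1859, 0.14]] 0.042739150943628366 -15.665068099058914 [0.4576 0.1532 0.14  ]
[[0.4864, 0.1791, 0.13], [0.445, 0.1901, 0.13]] 0.04282368308058047 -14.831246419790347 [0.4586 0.1575 0.13  ]
```

{"name": "drive_tool", "arguments": {"xyz": [[0,0,-0.15],[0,0,-0.3],[0,0,-0.36],[0,0,-0.4],[0,0,-0.43],[0,0,-0.43]], "rot": [[0,0,-0.025],[0,0,-0.025],[0,0,-0.025],[0,0,-0.025],[0,0,-0.025],[0,0,-0.025]], "claw": [1,1,1,1,1,1]}}

```text
time: 8.55
tool_pos: [0.4588, 0.1565, 0.1093]
tool_rot: [180.0, 0.0, 120.0]
wrist_force: [-0.9, 0.0, -4.7]
gripper_width: 0.0599
grip_force: 40.0
```

{"name": "drive_tool", "arguments": {"xyz": [[0,0,-0.04],[0,0,-0.08],[0,0,-0.105],[0,0,-0.105]], "rot": [[0,0,0],[0,0,0],[0,0,0],[0,0,0]], "claw": [1,1,1,1]}}

```text
time: 9.05
tool_pos: [0.4589, 0.1566, 0.0938]
tool_rot: [180.0, 0.0, 120.0]
wrist_force: [-0.4, -0.6, 0.1]
gripper_width: 0.0597
grip_force: 40.0
```

{"name": "drive_tool", "arguments": {"xyz": [[0,0,0],[0,0,0],[0,0,0],[0,0,0]], "rot": [[0,0,0],[0,0,0],[0,0,0],[0,0,0]], "claw": [1,1,1,1], "newtons": 55}}

```text
time: 9.55
tool_pos: [0.4589, 0.1566, 0.0937]
tool_rot: [180.0, 0.0, 120.0]
wrist_force: [-0.1, -0.6, 5.5]
gripper_width: 0.0592
grip_force: 55.0
```

{"name": "drive_tool", "arguments": {"xyz": [[0,0,0],[0,0,0],[0,0,0],[0,0,0],[0,0,0],[0,0,0],[0,0,0],[0,0,0]], "rot": [[0,0,0.08],[0,0,0.17],[0,0,0.26],[0,0,0.35],[0,0,0.44],[0,0,0.53],[0,0,0.62],[0,0,0.7]], "claw": [1,1,1,1,1,1,1,1]}}

```text
time: 10.55
tool_pos: [0.4591, 0.1564, 0.0937]
tool_rot: [180.0, 0.1, 151.6]
wrist_force: [2.4, -1.4, 4.7]
gripper_width: 0.0596
grip_force: 55.0
```

{"name": "drive_tool", "arguments": {"xyz": [[0,0,0],[0,0,0],[0,0,0],[0,0,0],[0,0,0],[0,0,0],[0,0,0],[0,0,0]], "rot": [[0,0,0.09],[0,0,0.18],[0,0,0.27],[0,0,0.36],[0,0,0.45],[0,0,0.54],[0,0,0.72],[0,0,0.72]], "claw": [1,1,1,1,1,1,1,1]}}

```text
time: 11.55
tool_pos: [0.4591, 0.1565, 0.0937]
tool_rot: [-180.0, 0.1, -176.2]
wrist_force: [1.4, -1.7, 3.9]
gripper_width: 0.0594
grip_force: 55.0
```

```bash
python3 - <<'E'
from h import *
c2=cap('side','s3.png')
s=bot.observe();print(s['time'],s['tool_pos'],s['tool_rot'],s['wrist_force'],s['wrist_torque'],s['gripper_width'])
cv2.imwrite('pics/crop3.png',cv2.resize(c2['pixels'][260:400,310:440],(520,560),interpolation=2)[:,:,::-1])
E
```

```text
11.6 [0.45905561 0.15645108 0.0937069 ] [-1.79988801e+02  5.24971775e-02 -1.76273739e+02] [ 1.75669251 -1.72397613  6.26292616] [-0.26977499 -0.27755947 -0.24159048] 0.05950960381396738
```

View pics/crop3.png

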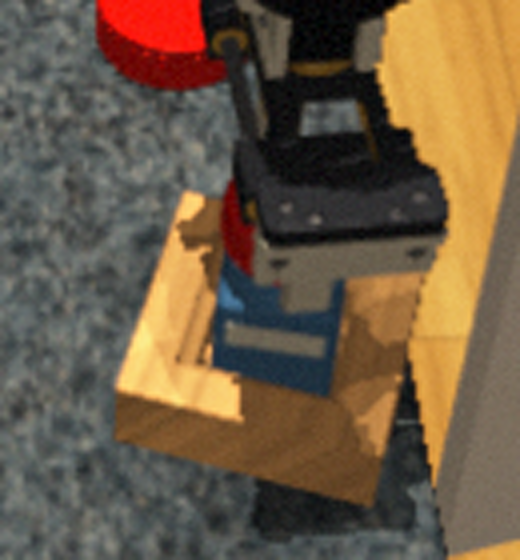

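Jar is seated square in the recess (label at crop (273,340)), cap turned 64°. I'll lift 6 mm first to see whether it is free.

{"name": "drive_tool", "arguments": {"xyz": [[0,0,0.02],[0,0,0.04],[0,0,0.04],[0,0,0.04]], "rot": [[0,0,0],[0,0,0],[0,0,0],[0,0,0]], "claw": [1,1,1,1]}}

```text
time: 12.1
tool_pos: [0.4588, 0.1566, 0.0995]
tool_rot: [180.0, 0.0, -176.1]
wrist_force: [1.3, 0.2, -0.6]
gripper_width: 0.0594
grip_force: 55.0
```

Force is about the cap's weight only (0.6 N against 4–5 N with the jar), so it is free. I'll raise it on.

{"name": "drive_tool", "arguments": {"xyz": [[0,0,0.05],[0,0,0.1],[0,0,0.15],[0,0,0.2],[0,0,0.25],[0,0,0.3],[0,0,0.3],[0,0,0.3]], "rot": [[0,0,0],[0,0,0],[0,0,0],[0,0,0],[0,0,0],[0,0,0],[0,0,0],[0,0,0]], "claw": [1,1,1,1,1,1,1,1]}}

```text
time: 13.1
tool_pos: [0.4586, 0.1565, 0.1442]
tool_rot: [-180.0, -0.0, -176.1]
wrist_force: [0.5, -0.4, -0.4]
gripper_width: 0.0593
grip_force: 55.0
```

{"name": "drive_tool", "arguments": {"xyz": [[0,0,0],[0,0,0],[0,0,0],[0,0,0]], "rot": [[0,0,0],[0,0,0],[0,0,0],[0,0,0]], "claw": [1,1,1,1]}}

```text
time: 13.6
tool_pos: [0.4587, 0.1565, 0.1444]
tool_rot: [-180.0, -0.0, -176.1]
wrist_force: [0.4, -0.7, -0.6]
gripper_width: 0.0596
grip_force: 55.0
```

```bash
python3 - <<'E'
from h import *
c2=cap('side','s4.png')
s=bot.observe();print(s['time'],s['tool_pos'],s['tool_rot'],s['wrist_force'],s['gripper_width'],s['grip_force'])
cv2.imwrite('pics/crop4.png',cv2.resize(c2['pixels'][260:400,310:440],(520,560),interpolation=2)[:,:,::-1])
E
```

```text
13.65 [0.45870878 0.1565305  0.1443657 ] [-1.79996008e+02 -1.48000483e-03 -1.76111732e+02] [-0.13195743  0.04152356 -0.7932387 ] 0.05947337617638269 54.99983936548233
```

View pics/crop4.png

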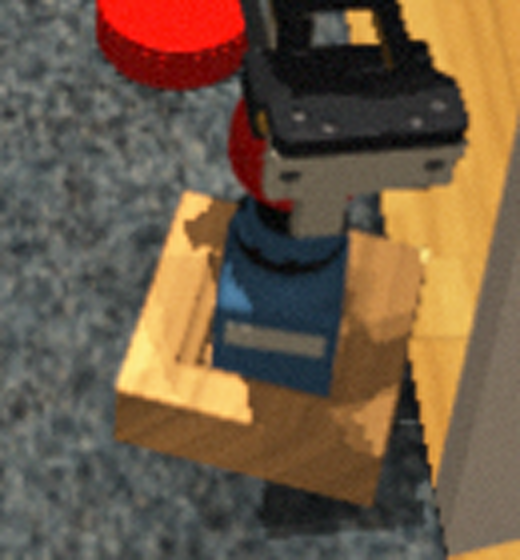

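The jar stays down in the brace (label unmoved at (273,340)), the neck is open at (290,225), and the cap is held above it in the fingers.

```bash
python3 -c "
from rig import ticket
print(ticket.hand_in())"
```

```text
the job is handed in; nothing more can be done
None
```

The job is handed in at about 13.7 s of the 48 s allowed: the jar stands in the brace, and the cap, turned 64° and lifted off, is held level about 33 mm above the rim; the hand-in returned no verdict.

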